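# Dry-touch test in the heraldic painting studio

## Task

Check whether the red shield is dry: touch it lightly with the fingertips for about a second and lift off. Then press the green button on the drying timer fully down, let it come back up, and draw the hand away from everything. The other freshly painted plaques and the timer's grey button must not be touched, and nothing is to be picked up, shoved or knocked over.

Things in the scene. Friction and masses are not known exactly. Their poses are not given: they have to be found in the camera images.
- plaque_red: Loose light-wood plaque, 110 (x) x 90 (y) x 16 mm, 0.35 kg, lying flat on the bench and bearing the red shield. Origin: centre of its underside; z up. It should stay where it lies.
- shield_red_mid (a point): A red heraldic shield with a thin brass rim, 60 mm long (plaque's x) by 50 mm wide (y), flat end towards +x, point towards -x, mounted on springy foam in the middle of its plaque. This point is the middle of the shield's upper face, 28 mm above the bench; its axes are the plaque's, z up.
- shield_red (a joint): How far the red shield is pressed down into its foam, m: about 0 at rest, grows downward, at most 0.005; it gives about 1 mm per 2 N (10 N at the stop) and springs back when released.
- plaque_blue: Same plaque with the blue shield, still wet: not to be touched. Origin: centre of its underside.
- shield_blue_mid (a point): A blue heraldic shield with a thin brass rim, 60 mm long (plaque's x) by 50 mm wide (y), flat end towards +x, point towards -x, mounted on springy foam in the middle of its plaque. This point is the middle of the shield's upper face, 28 mm above the bench; its axes are the plaque's, z up.
- plaque_yellow: Same plaque with the yellow shield, still wet: not to be touched. Origin: centre of its underside.
- shield_yellow_mid (a point): A yellow heraldic shield with a thin brass rim, 60 mm long (plaque's x) by 50 mm wide (y), flat end towards +x, point towards -x, mounted on springy foam in the middle of its plaque. This point is the middle of the shield's upper face, 28 mm above the bench; its axes are the plaque's, z up.
- timer: Drying timer fixed to the bench: white case 90 (x) x 150 (y) x 30 mm high, dark display along its +x side, green button towards its +y end and grey button towards its -y end, 90 mm apart. Origin: centre of its underside; z up.
- start_top (a point): Middle of the top face of the timer's round green button (30 mm across) in its black collar, 52 mm above the bench when up.
- start (a joint): Travel of the green button, m: 0 up, 0.006 fully down, which takes about 5 N; it springs back.
- clear_top (a point): Middle of the top face of the timer's round grey button (30 mm across), same height; not to be touched.
- clear (a joint): Travel of the grey button, m: 0 up, 0.006 fully down.
- jar_mid (a point): Loose small paint jar with a black cap, 44 mm across, 58 mm tall, standing just beyond (+x side of) the red plaque. This point is its centre, half-way up.
- tape_mid (a point): Loose roll of masking tape lying flat just beyond (+x side of) the yellow plaque: ring 60 mm outside, 40 mm inside, 24 mm high. This point is its centre, half-way up.
There are look-alikes about, which are no part of the job. Leave any black, pink or turquoise look-alike of the plaque_red alone.

How it is judged:
By the outcome, as a careful person would: the job done as asked, in the order asked, and still so for the second after the job is handed in, with the robot touching nothing.
It also fails if it takes over 42 s, if anything falls off the work surface, if the arm or the gripper's body presses on something with over 40 N, if the wrist force passes 120 N, or if a joint passes its speed limit or range.

## Robot

A 7-joint arm with a two-finger parallel gripper is mounted at the origin on the work surface. World frame = base frame: x ahead of the robot, y to its left, z up, the work surface at z = 0. Lengths are in m, angles in rad, forces in N, time in s.
With the tool pointing down it reaches from about 0.425 to 0.925 m from the base axis. Payload 6.8 kg.
Tool frame: the origin (TCP) lies midway between the tips of the shut fingers; the grasp point (between the pads) lies r.grip_point_offset behind it (r.grip_point_offset is the distance from the TCP to the grasp point, in m); z points along the fingers, y is the direction in which the jaws open and shut (so a half turn about z gives the same grasp; the last joint's range is limited). The gripper opens to 85 mm and grips with 20 to 120 N. Pads are 22 mm wide; open, the fingers measure 114 mm over their backs; the gripper's body (76 mm by 85 mm) begins 54 mm behind the grasp point. The pads swing forward as they close: fully open they stand 13 mm farther back than shut.
Start: joints at [-1.426, 0.477, 0.022, 1.555, -0.011, 1.109, -0.083], TCP at [0.169, 0.654, 0.231] pointing down, gripper open.
Joint ranges: [-2.96, 2.96], [-0.34, 2.1], [-1.41, 1.46], [0.24, 2.44], [-1.37, 4.51], [0.17, 1.92], [-2.96, 2.96]. Speed limits (rad/s): [2.39, 2.39, 3.14, 3.14, 3.14, 3.14, 3.14].

## Interface

Orientations are given as a rotation vector (axis times angle).
In Python, from bench import r gives the robot as it stands. The module is installed in compiled form; this text tells all that it offers.
- The arm moves only by the tool play_rows, never from a script. Its argument "deltas" is a list of rows, each a list of 3 entries, a list of its own where there are three numbers: the finger opening in mm, from 0 to 85.4, then the shift along the tool's x, y, z in mm, then the turn, a rotation vector about the tool's x, y, z in rad. A call has 1 to 8 rows; each row is the pose to reach, as a shift and turn from the pose measured when the call began, along the tool's axes at that moment; what a row does not reach only later rows make up. A row lasts 1/8 s, in which the tool goes at most 62.5 mm and 10.7 degrees, less where a joint would pass 70% of its speed; a pose out of reach is approached as far as the arm can. A call with a gripper value outside its range is refused whole. The fingers move at their own pace and stop on an object; "squeeze" is the grip in N (left out, the last holds). Time passes only in rows, so rows that repeat a pose let the fingers close. It gives the time, the measured TCP pose, the force and the opening at its end, in the units of the state.
- r.get_obs(): the state, without advancing time (a new reading comes with each control period).
- r.grab_frame(name): name is "scene" or "top" or "wrist"; returns (picture, depth): 400x640x3 uint8, red, green, blue; 400x640 float32, m along the optical axis (not along the pixel's ray), 0 where there is no reading.
- r.camera_model(name): a dict with "mtx" (3x3 intrinsics, pixels), "rvec" (rotation vector, rad) and "tvec" (3), from world to camera coordinates, as OpenCV has them; the wrist camera has in their place "T_tool_cam" (4x4, takes a point from camera to tool coordinates, whose origin is the TCP and whose axes are the flange's). Camera axes: x right, y down, z forward; pixel columns grow to the right and rows downward; lengths in m; the calibration is good to about 2 mm. A picture is of the moment at which its call begins: read the wrist's pose just before it. camera_model takes no time and is no camera call.
- r.hand_in(): hands the job in, once; it reports no verdict.
The state is a dict: "clock": time; "joints": joint angles; "qvel": joint speeds; "tau": joint torques, N m; "tcp_pos": TCP position; "orientation": TCP orientation; "contact_force": force on the tool from outside, world axes, zero at the start; "moment": the same for the moment, N m; "grip_width": finger opening in m.
Only numpy, scipy, OpenCV 4.12 (cv2) and the standard library are available. Lean on these libraries where they do the work, as an engineer would, in place of code of your own. Each camera call takes 0.05 s, during which the arm holds its last target. There are 200 camera calls.

## Working session

There is one attempt and no reset: what is moved stays moved. The work goes in short steps, Python scripts to look and compute and a tool call to move; the robot and the scene stay as the last step left them, time stands still between calls to the robot, and variables do not carry over. Pictures are saved under pics/ and viewed, about 8 in all and at most 12, crops included, and the job is handed in when it is done.

Besides the shell and the picture viewer there is one more tool, called after "Emit:" as name(argument=value, ...) on one line, values as JSON. play_rows: Moves the arm, as the interface text tells. Its arguments: {"type":"object","properties":{"deltas":{"type":"array"},"squeeze":{"type":"number"}},"required":["deltas"]}

```bash
mkdir -p pics
cat > h.py <<'E'
import numpy as np, cv2
from bench import r
from scipy.spatial.transform import Rotation as R
def pts(name):
    """world xyz per pixel from depth"""
    o=r.get_obs(); im,d=r.grab_frame(name); c=r.camera_model(name); K=np.array(c["mtx"])
    v,u=np.mgrid[:400,:640]
    P=np.stack([(u-K[0,2])/K[0,0]*d,(v-K[1,2])/K[1,1]*d,d],-1)
    if name=="wrist":
        T=np.array(c["T_tool_cam"]); P=P@T[:3,:3].T+T[:3,3]
        P=P@R.from_rotvec(o["orientation"]).as_matrix().T+o["tcp_pos"]
    else:
        M=R.from_rotvec(np.ravel(c["rvec"])).as_matrix(); P=(P-np.ravel(c["tvec"]))@M
    P[d==0]=np.nan
    return im,P
def save(n,im): cv2.imwrite("pics/"+n+".png",im[...,::-1])
E
python3 - <<'E'
from h import *
a,P=pts("top"); b,_=pts("scene"); np.save("top.npy",P); np.save("topim.npy",a)
save("top0",a); save("scene0",b)
o=r.get_obs(); print(o)
E
```

```text
{'clock': 0.1, 'joints': array([-1.42608242,  0.47772057,  0.02236249,  1.55631955, -0.0114964 ,
        1.10930171, -0.08310511]), 'qvel': array([ 0.0001505 , -0.00179867,  0.0005165 , -0.00310143,  0.00050822,
        0.00019784, -0.00106199]), 'tau': array([ 3.86523083e-03, -5.97758353e+01,  1.61321584e+00, -2.81954241e+01,
        1.27581359e-02,  5.03261734e-03,  1.19579909e-05]), 'tcp_pos': array([0.16873011, 0.65303649, 0.23043517]), 'orientation': array([-3.96054043e-01, -3.11645125e+00,  2.54301078e-03]), 'contact_force': array([-0.03509675, -0.55218753, -0.16457698]), 'moment': array([-0.05411983, -0.00226106,  0.02983873]), 'grip_width': 0.0853512083815146}
```

View pics/top0.png

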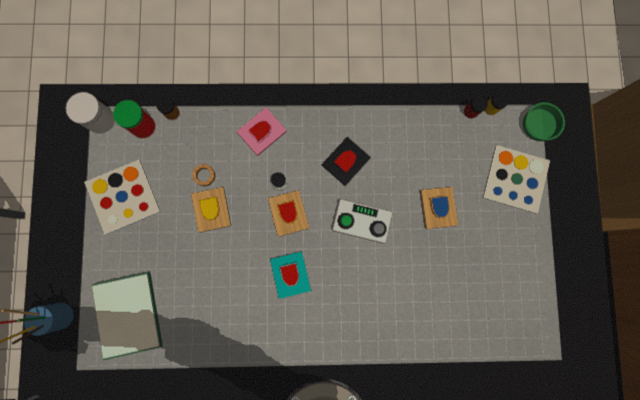

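View pics/scene0.png

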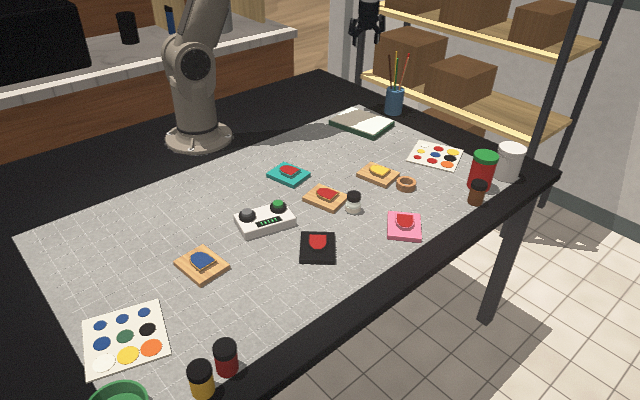

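The top view shows the wooden plaques: yellow at (209,209), red at (288,212) and blue at (440,207). The timer is at (363,221), with its green button at (346,221) and grey at (378,229). The jar is at (278,180) and the tape at (204,175).

Red shields that could be mistaken for the target: pink plaque (260,131), black (346,161), turquoise (290,274) and light wood (288,212). I choose the light-wood one. It has the jar just beyond it, as described.

Run:
```python
from h import *
P=np.load("top.npy"); a=np.load("topim.npy"); hsv=cv2.cvtColor(a,cv2.COLOR_RGB2HSV).astype(int)
c=r.camera_model("top"); K=np.array(c["mtx"]); M=R.from_rotvec(np.ravel(c["rvec"])).as_matrix(); t=np.ravel(c["tvec"])
def ray(u,v,z):
    d=M.T@np.linalg.inv(K)@[u,v,1]; C=-M.T@t; return C+d*(z-C[2])/d[2]
def blob(n,box,m,z):
    x0,y0,x1,y1=box; k=np.zeros(m.shape,np.uint8); k[y0:y1,x0:x1]=m[y0:y1,x0:x1]
    q=cv2.findContours(k,0,2)[0]; q=max(q,key=cv2.contourArea); rc=cv2.minAreaRect(q); mo=cv2.moments(q)
    cx=ray(mo['m10']/mo['m00'],mo['m01']/mo['m00'],z); w=np.array([ray(*p,z)[:2] for p in cv2.boxPoints(rc)])
    e=[w[1]-w[0],w[2]-w[1]]
    yy,xx=np.nonzero(k)
    print(n,"centroid",cx.round(4),"rectmid",w.mean(0).round(4),"sides",[(np.linalg.norm(s).round(3),np.degrees(np.arctan2(s[1],s[0])).round(1)) for s in e],"depth z",np.nanmedian(P[yy,xx,2]).round(4), "px",rc[0])
H,S,V=[hsv[...,i] for i in range(3)]
red=((H<6)|(H>174))&(S>150)&(V>70)
wood=(H>=4)&(H<30)&(S>70)&(V>70)|red
blob("red shield",(265,190,315,240),red,.028); blob("red plaque",(262,185,315,240),wood,.016)
blob("yel plaque",(185,185,235,235),wood,.016)
blob("green",(330,205,360,240),(H>45)&(H<90)&(S>100)&(V>60),.052)
blob("grey",(366,215,392,243),(V<125)&(S<60),.052)
blob("case",(325,190,400,250),(V>150)&(S<40),.03)
blob("jar",(268,170,288,190),V<60,.058)
cr=cv2.resize(a[160:260,250:410],None,fx=4.5,fy=4.5,interpolation=2); save("crop",cr)
print(c["tvec"],(-M.T@t))
```

```text
red shield centroid [0.5695 0.0904 0.028 ] rectmid [0.5679 0.0898] sides [(np.float64(0.039), np.float64(-75.2)), (np.float64(0.05), np.float64(-165.3))] depth z 0.0281 px (287.765380859375, 211.9730987548828)
red plaque centroid [0.5665 0.0896 0.016 ] rectmid [0.5668 0.0896] sides [(np.float64(0.091), np.float64(-75.1)), (np.float64(0.112), np.float64(-165.4))] depth z 0.0174 px (288.01922607421875, 212.90383911132812)
yel plaque centroid [0.5792 0.3023 0.016 ] rectmid [0.5795 0.3025] sides [(np.float64(0.092), np.float64(-79.0)), (np.float64(0.112), np.float64(-168.2))] depth z 0.0173 px (210.34616088867188, 209.23077392578125)
green centroid [ 0.5415 -0.067   0.052 ] rectmid [ 0.5418 -0.0669] sides [(np.float64(0.027), np.float64(-90.7)), (np.float64(0.027), np.float64(178.6))] depth z 0.0517 px (346.0, 220.0)
grey centroid [ 0.5183 -0.1513  0.052 ] rectmid [ 0.5193 -0.151 ] sides [(np.float64(0.043), np.float64(-1.7)), (np.float64(0.046), np.float64(-90.7))] depth z 0.0421 px (377.5, 228.0)
case centroid [ 0.536  -0.1126  0.03  ] rectmid [ 0.5413 -0.1141] sides [(np.float64(0.085), np.float64(-14.7)), (np.float64(0.148), np.float64(-104.4))] depth z 0.0306 px (362.5268859863281, 220.72276306152344)
jar centroid [0.6529 0.1152 0.058 ] rectmid [0.6526 0.1155] sides [(np.float64(0.035), np.float64(-90.5)), (np.float64(0.035), np.float64(179.7))] depth z 0.0586 px (277.5, 179.5)
[0.00859625 0.59263518 1.16260503] [0.43969697 0.03698224 1.2281041 ]
```

View pics/crop.png

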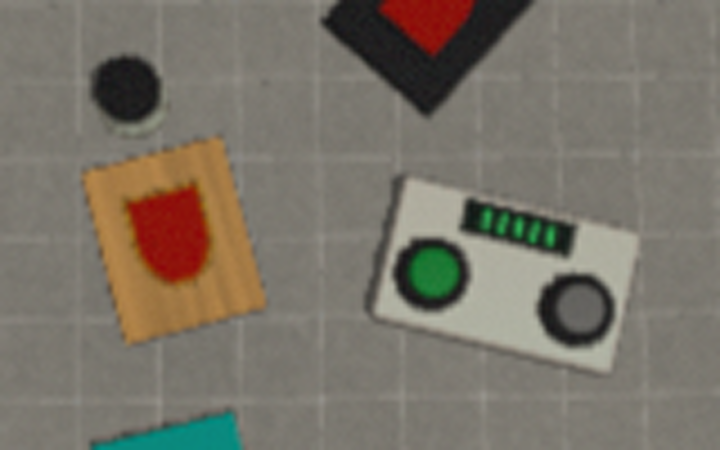

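The crop confirms the choice: a light-wood plaque with a red shield, the jar at its far edge, and the green button at the timer's +y end. Next I lift, shut the fingers and travel above the red shield.

Emit:
play_rows(deltas=[[0,[0,0,-40],[0,0,0]],[0,[-38,-32,-40],[0,0,0]],[0,[-80,-68,-40],[0,0,0]],[0,[-122,-103,-40],[0,0,0]],[0,[-164,-138,-40],[0,0,0]],[0,[-206,-174,-40],[0,0,0]],[0,[-248,-209,-40],[0,0,0]],[0,[-290,-245,-40],[0,0,0]]], squeeze=20)

```text
clock: 1.1
tcp_pos: [0.3889, 0.3416, 0.2707]
orientation: [-0.396, -3.116, 0.003]
contact_force: [1.1, 0.2, 0.3]
grip_width: 0.0
```

Emit:
play_rows(deltas=[[0,[-40,-34,0],[0,0,0]],[0,[-80,-68,0],[0,0,0]],[0,[-120,-102,0],[0,0,0]],[0,[-160,-136,0],[0,0,0]],[0,[-200,-169,0],[0,0,0]],[0,[-235,-199,0],[0,0,0]],[0,[-235,-199,0],[0,0,0]],[0,[-235,-199,0],[0,0,0]]])

```text
clock: 2.1
tcp_pos: [0.5662, 0.0907, 0.2706]
orientation: [-0.395, -3.115, 0.003]
contact_force: [-0.3, 0.3, 0.6]
grip_width: 0.0001
```

```bash
cat > loc.py <<'E'
from h import *
import sys
o=r.get_obs(); im,P=pts("wrist"); save(sys.argv[1],im)
hsv=cv2.cvtColor(im,cv2.COLOR_RGB2HSV).astype(int); H,S,V=[hsv[...,i] for i in range(3)]
for n,m in (("red",((H<6)|(H>174))&(S>150)&(V>60)),("green",(H>45)&(H<80)&(S>100)&(V>50))):
    for q in cv2.findContours(m.astype(np.uint8),0,2)[0]:
        if cv2.contourArea(q)<300: continue
        k=np.zeros(m.shape,np.uint8); cv2.drawContours(k,[q],-1,1,-1); p=P[k>0]; rc=cv2.minAreaRect((p[:,:2][~np.isnan(p[:,0])]*1e4).astype(np.float32))
        print(n,q.mean(0)[0].round(),"rectmid",np.round(rc[0],0)/1e4,"size",np.round(rc[1],0)/1e4,"mean",np.nanmean(p,0).round(4),"med",np.nanmedian(p,0).round(4))
M=R.from_rotvec(o["orientation"]).as_matrix()
for w in ([.568,.09,.028],[.5416,-.067,.052]): print("tool mm to",w,(M.T@(np.array(w)-o["tcp_pos"])*1000).round(1))
print(o["clock"],o["tcp_pos"],o["contact_force"],o["grip_width"],M.round(3).tolist())
E
python3 loc.py w1
```

```text
red [237. 286.] rectmid [ 0.6458 -0.0061] size [0.0454 0.2456] mean [ 0.6985 -0.0642  0.0409] med [ 0.7059 -0.0694  0.0278]
red [627. 261.] rectmid [0.8092 0.4735] size [0.0177 0.0581] mean [0.8085 0.4699 0.0176] med [0.8075 0.4677 0.0166]
red [325. 167.] rectmid [0.5678 0.0894] size [0.0525 0.0415] mean [0.5695 0.0902 0.0275] med [0.5699 0.0897 0.0275]
red [285.  28.] rectmid [0.4013 0.0854] size [0.0497 0.0424] mean [0.4043 0.0853 0.0276] med [0.4042 0.0845 0.0276]
green [190. 183.] rectmid [ 0.544  -0.0682] size [0.0282 0.0343] mean [ 0.5423 -0.0663  0.0513] med [ 0.5422 -0.0661  0.0516]
tool mm to [0.568, 0.09, 0.028] [-2.200e+00  2.000e-01  2.426e+02]
tool mm to [0.5416, -0.067, 0.052] [ -15.9 -158.4  218.8]
2.1 [0.56617357 0.09073434 0.27056149] [-0.34747877  0.31031379  0.58665321] 0.0001272704450348117 [[-0.968, 0.25, -0.002], [0.25, 0.968, -0.002], [0.001, -0.002, -1.0]]
```

View pics/w1.png

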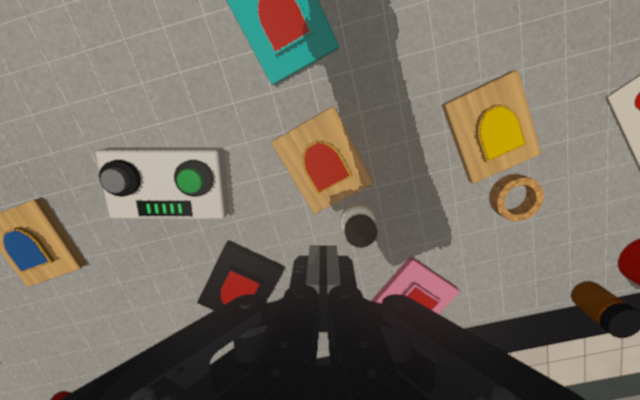

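The wrist view agrees with the top view: wooden red plaque at (325,160), turquoise above it, jar at (360,228), green button at (194,178). I descend to about 20 mm above the shield.

Emit:
play_rows(deltas=[[0,[-2,0,50],[0,0,0]],[0,[-2,0,100],[0,0,0]],[0,[-2,0,150],[0,0,0]],[0,[-2,0,190],[0,0,0]],[0,[-2,0,215],[0,0,0]],[0,[-2,0,225],[0,0,0]],[0,[-2,0,225],[0,0,0]]])

```text
clock: 3.02
tcp_pos: [0.5672, 0.0915, 0.0456]
orientation: [-0.391, -3.115, 0.002]
contact_force: [0.3, 0.0, 0.1]
grip_width: 0.0002
```

```bash
python3 loc.py w2 | tail -3
```

```text
tool mm to [0.568, 0.09, 0.028] [-1.1 -1.2 17.6]
tool mm to [0.5416, -0.067, 0.052] [ -14.3 -159.9   -6.1]
3.025 [0.56724099 0.09150533 0.04563669] [0.28800686 0.01515359 0.1304483 ] 0.00017633879784398254 [[-0.969, 0.247, -0.002], [0.247, 0.969, -0.001], [0.002, -0.002, -1.0]]
```

Descend slowly to 1 mm above the nominal surface, then feel for contact.

Emit:
play_rows(deltas=[[0,[-1,-1,6],[0,0,0]],[0,[-1,-1,11],[0,0,0]],[0,[-1,-1,15],[0,0,0]],[0,[-1,-1,16],[0,0,0]],[0,[-1,-1,16],[0,0,0]]])

```text
clock: 3.7
tcp_pos: [0.5686, 0.0901, 0.0303]
orientation: [-0.392, -3.116, 0.002]
contact_force: [-0.9, 0.5, -0.2]
grip_width: -0.0002
```

Emit:
play_rows(deltas=[[0,[0,0,1],[0,0,0]],[0,[0,0,1],[0,0,0]]])

```text
clock: 3.95
tcp_pos: [0.5686, 0.0901, 0.0293]
orientation: [-0.392, -3.116, 0.002]
contact_force: [-0.3, -0.5, -0.1]
grip_width: 0.0002
```

Emit:
play_rows(deltas=[[0,[0,0,1],[0,0,0]],[0,[0,0,2],[0,0,0]],[0,[0,0,2],[0,0,0]]])

```text
clock: 4.32
tcp_pos: [0.5687, 0.0901, 0.0273]
orientation: [-0.392, -3.116, 0.001]
contact_force: [-1.0, 0.3, 0.8]
grip_width: -0.0002
```

Emit:
play_rows(deltas=[[0,[0,0,1],[0,0,0]],[0,[0,0,1],[0,0,0]],[0,[0,0,1],[0,0,0]]])

```text
clock: 4.7
tcp_pos: [0.5686, 0.0901, 0.0264]
orientation: [-0.392, -3.116, 0.001]
contact_force: [-0.5, -0.4, 3.5]
grip_width: 0.0002
```

3.5 N: a light touch. Hold another half second, then lift straight up.

Emit:
play_rows(deltas=[[0,[0,0,0],[0,0,0]],[0,[0,0,0],[0,0,0]],[0,[0,0,0],[0,0,0]],[0,[0,0,0],[0,0,0]],[0,[0,0,0],[0,0,0]]])

```text
clock: 5.32
tcp_pos: [0.5687, 0.0901, 0.0265]
orientation: [-0.392, -3.116, 0.001]
contact_force: [-0.6, 0.0, 3.2]
grip_width: 0.0002
```

Emit:
play_rows(deltas=[[0,[0,0,-10],[0,0,0]],[0,[0,0,-40],[0,0,0]],[0,[0,0,-90],[0,0,0]],[0,[0,0,-100],[0,0,0]],[0,[0,0,-100],[0,0,0]]])

```text
clock: 5.95
tcp_pos: [0.5691, 0.0904, 0.1272]
orientation: [0.392, 3.116, 0.0]
contact_force: [-0.4, 0.7, -0.9]
grip_width: 0.0003
```

```bash
python3 loc.py w3
```

```text
red [324. 202.] rectmid [0.5676 0.0899] size [0.0535 0.0423] mean [0.569  0.0904 0.0276] med [0.5693 0.0898 0.0276]
green [112. 223.] rectmid [ 0.5429 -0.0677] size [0.0311 0.0337] mean [ 0.5414 -0.0636  0.0504] med [ 0.5411 -0.0631  0.0514]
tool mm to [0.568, 0.09, 0.028] [ 1.1 -0.7 99.2]
tool mm to [0.5416, -0.067, 0.052] [ -12.2 -159.3   75.2]
5.95 [0.5691191  0.09039465 0.12719789] [-0.37803671  0.65351757 -0.87566467] 0.0003158270577985396 [[-0.969, 0.248, 0.001], [0.248, 0.969, -0.0], [-0.001, 0.0, -1.0]]
```

Emit:
play_rows(deltas=[[0,[-4,-50,0],[0,0,0]],[0,[-8,-100,0],[0,0,0]],[0,[-12,-145,0],[0,0,0]],[0,[-12,-159,0],[0,0,0]],[0,[-12,-159,0],[0,0,0]],[0,[-12,-159,30],[0,0,0]],[0,[-12,-159,55],[0,0,0]],[0,[-12,-159,58],[0,0,0]]])

```text
clock: 7.0
tcp_pos: [0.5393, -0.0645, 0.0662]
orientation: [-0.386, -3.112, 0.001]
contact_force: [-0.4, -0.4, 0.1]
grip_width: -0.0001
```

```bash
python3 loc.py w4
```

```text
red [584. 218.] rectmid [0.567  0.0897] size [0.0554 0.0444] mean [0.5684 0.0901 0.0275] med [0.5685 0.0896 0.0275]
green [320. 241.] rectmid [ 0.5355 -0.0645] size [0.0271 0.0153] mean [ 0.5345 -0.0651  0.0515] med [ 0.534  -0.0648  0.0515]
tool mm to [0.568, 0.09, 0.028] [  9.8 156.8  38.1]
tool mm to [0.5416, -0.067, 0.052] [-2.9 -1.9 14.2]
7.0 [ 0.53932837 -0.06445367  0.06624588] [-0.42750191 -0.41452749  0.10258777] -0.00014006590403765123 [[-0.97, 0.245, -0.005], [0.245, 0.97, 0.0], [0.005, -0.001, -1.0]]
```

View pics/w4.png

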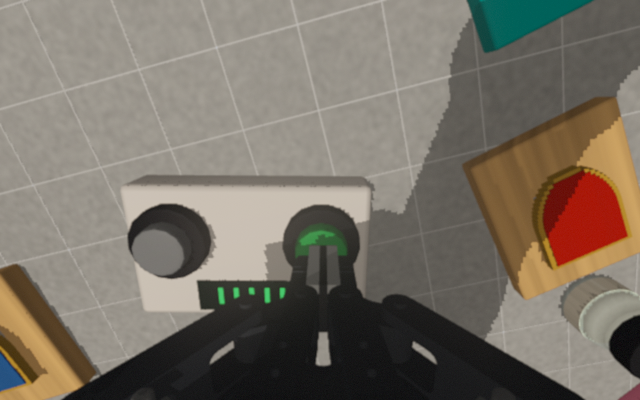

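The tips are centred on the green button at (320,241), well clear of the grey one at (160,250). Now I press.

Emit:
play_rows(deltas=[[0,[-3,-2,5],[0,0,0]],[0,[-3,-2,10],[0,0,0]],[0,[-3,-2,14],[0,0,0]],[0,[-3,-2,17],[0,0,0]],[0,[-3,-2,19],[0,0,0]],[0,[-3,-2,20],[0,0,0]],[0,[-3,-2,20],[0,0,0]]])

```text
clock: 7.92
tcp_pos: [0.5425, -0.0676, 0.0472]
orientation: [-0.388, -3.114, 0.001]
contact_force: [-0.9, 0.9, 4.3]
grip_width: -0.0003
```

Emit:
play_rows(deltas=[[0,[0,0,1],[0,0,0]],[0,[0,0,2],[0,0,0]],[0,[0,0,2],[0,0,0]]])

```text
clock: 8.3
tcp_pos: [0.5425, -0.0676, 0.046]
orientation: [-0.388, -3.114, 0.0]
contact_force: [-3.6, 0.7, 12.3]
grip_width: 0.0003
```

The force jumped to 12 N and the tip stopped short of its target, so the button is on its stop. I release it and check.

Emit:
play_rows(deltas=[[0,[0,0,0],[0,0,0]],[0,[0,0,-10],[0,0,0]],[0,[0,0,-50],[0,0,0]],[0,[0,0,-110],[0,0,0]],[0,[0,0,-170],[0,0,0]],[0,[0,0,-220],[0,0,0]],[0,[0,0,-220],[0,0,0]],[0,[0,0,-220],[0,0,0]]])

```text
clock: 9.3
tcp_pos: [0.5426, -0.0676, 0.2655]
orientation: [-0.388, -3.113, 0.0]
contact_force: [-0.1, 0.4, -0.1]
grip_width: 0.0001
```

```bash
python3 loc.py w5
```

```text
red [529. 302.] rectmid [0.8011 0.1644] size [0.0454 0.0538] mean [0.7995 0.1662 0.0276] med [0.8    0.1662 0.0277]
red [457. 156.] rectmid [0.5675 0.0895] size [0.053  0.0418] mean [0.5692 0.0902 0.0275] med [0.5694 0.0897 0.0274]
red [435.  18.] rectmid [0.4079 0.087 ] size [0.0345 0.0431] mean [0.4124 0.085  0.0275] med [0.4123 0.0837 0.0276]
green [ 33. 388.] rectmid [ 0.7888 -0.6299] size [0.094 0.046] mean [ 0.7853 -0.6118  0.0189] med [ 0.7833 -0.6066  0.0183]
green [325. 166.] rectmid [ 0.5424 -0.0667] size [0.0282 0.0282] mean [ 0.5421 -0.0667  0.0515] med [ 0.5421 -0.0667  0.0516]
tool mm to [0.568, 0.09, 0.028] [ 13.1 159.2 237.4]
tool mm to [0.5416, -0.067, 0.052] [2.000e-01 5.000e-01 2.135e+02]
9.3 [ 0.54263573 -0.06761291  0.26547705] [-0.14962357  0.37357365 -0.08390962] 8.591512675471238e-05 [[-0.969, 0.245, -0.004], [0.245, 0.969, 0.001], [0.004, -0.001, -1.0]]
```

View pics/w5.png

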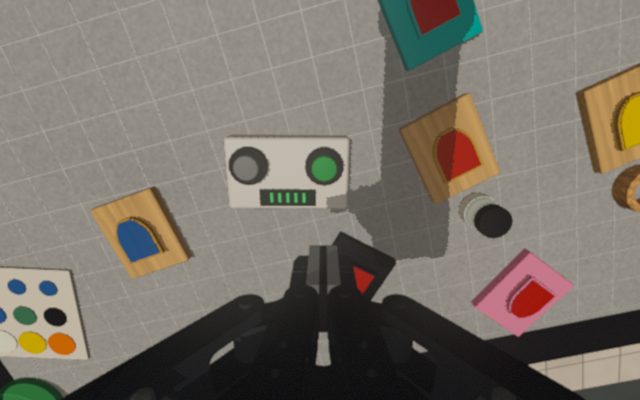

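The button is back up (z 0.0515, as before), the plaque and jar are unmoved, and the hand is over 0.2 m clear of everything. Handing in.

```bash
python3 -c "
from bench import r
print(r.hand_in())"
```

```text
the job is handed in; nothing more can be done
None
```

I touched the red shield on the light-wood plaque with the shut fingertips at about 3.5 N, roughly 1.5 mm into its foam. Contact lasted about a second; it is inferred from the force readings, since the first contact was too faint to time exactly. I then lifted off and pressed the green button until it hit its stop: the force jumped from 4 to 12 N with the tip at z 0.046. After releasing it I raised the hand about 0.2 m clear and handed in at about 9.4 s.

Last checks:
- **Green button:** back up, at z 0.0515 as before the press.
- **Red shield:** within about 0.5 mm of its first measured position and back at its resting height.
- **Rest of the scene:** the jar, the other plaques and the grey button looked undisturbed in the last wrist picture.
- **Contact:** force at the tool was about 0 N.

No check failed or disagreed.

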